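Try out the folding lid stay on a wooden box

TASK

A folding stay has just been fitted to the left side of the wooden box: try it out. Raise the lid by its bar handle until the stay is just taut, without straining it, ease the lid back so that the knee goes past straight and locks, and take your hand away so that the lid rests on the stay alone. Then hold the wooden dowel on the knee, lift the knee up and forward through straight, fold it, and let the lid down gently under control until it is fully shut, leaving the other things on the bench alone.

Things in the scene. Friction and masses are not known exactly. Their poses are not given: they have to be found in the camera images.
- box: dark wooden box, 190 mm deep (its x), 240 mm wide (its y), walls 12 mm, fixed to the bench by four small stops; origin under its centre on the bench; its x axis points from the front (bar side, nearest the robot) to the hinged back, y to its left, z up. A folding steel stay of two links is fitted outside its left (+y) side.
- hinge (a point): middle of the lid's hinge line, at the back top edge of the box: 110 mm above the bench, 95 mm behind the box's centre; the hinge line runs along the box's y
- lid (a joint): angle of the lid, rad: 0 shut, growing as its front edge rises. Wooden board 190 x 240 x 16 mm, 0.5 to 0.8 kg; it falls freely unless the stay is locked. The stay goes taut (a hard stop) somewhere between 1.0 and 1.35 rad, different on every box as its lower pivot is adjustable: find it by the rise of the pull.
- lid_bar (a point): middle of the lid's steel bar handle: round bar 12 mm thick, 110 mm long, along the box's y, 42 mm in front of the lid's front edge (31 mm free gap, posts 50 mm either side of the middle); 232 mm from the hinge line, and 8 mm above it when shut; it turns with the lid
- knee (a joint): fold of the stay's knee, rad: 0 with both links in line (taut), positive folded (2.4 to 2.8 with the lid shut), negative past straight, to its stop at -0.4 (locked). A light spring and the stay's weight draw it past straight: when the lid is pulled taut (4 to 6 N at the bar beyond the lid's weight is plenty) and eased down 0.03 to 0.06 rad, the knee drops to its stop and carries the lid.
- pivot_slot (a point): middle of the dark slotted plate on the box's left side in which the stay's lower pivot is set, up to 12 mm above or below this point: 25 mm in front of the box's centre, 75 mm above the bench. Each link is 84.5 mm between pins, so the knee moves on an upright circle of that radius about the pivot. The upper link ends at a pin on the lid's left edge, 120 mm from the hinge line.
- knee_dowel (a point): on the axis of the dark wooden dowel grip (a freely turning sleeve) that sticks out to the left (box's +y) from the knee, 14 mm thick, 72 mm long, along the box's y; this point lies 65 mm left of the box's side, 22 mm from the dowel's end. Locked, it stands behind and above the pivot. To unlock, it goes up and forward through straight (a few N), then forward and down to beside the box's front, pushed so by the lid's weight.
- bush (a joint): stretch of the stiff rubber bush in the black sleeve of the upper link, m: 0 unloaded, 0.001 for each 12 N pulling along the stay, negative when pressed; past 0.0025 (30 N, which is some 11 N at the lid bar beyond the lid's weight) the stay counts as strained. Too small to read well: go by the felt force.
- sander: bystander: sanding block of wood with a cork sole, 110 x 60 x 32 mm, origin under its centre
- glue: bystander: glue bottle, 56 mm across, 150 mm tall, origin under its centre
- offcut: bystander: dark wooden offcut 90 x 45 x 40 mm, origin under its centre

How it is judged:
By the outcome, as a careful person would: the job done as asked, in the order asked, and still so for the second after the job is handed in, with the robot touching nothing.
It also fails if it takes over 72 s, if anything falls off the work surface, if the arm or the gripper's body presses on something with over 40 N, if the wrist force passes 120 N, or if a joint passes its speed limit or range.

ROBOT

A 6-joint arm with a two-finger parallel gripper is mounted at the origin on the work surface. World frame = base frame: x ahead of the robot, y to its left, z up, the work surface at z = 0. Lengths are in m, angles in rad, forces in N, time in s.
With the tool pointing down it reaches from about 0.375 to 0.975 m from the base axis. Payload 3.8 kg.
Tool frame: the origin (TCP) lies on the centre line of the jaws, within the pads' length; the fingertips stand 17 mm ahead of it and the grasp point (between the pads) lies 2 mm behind it (bot.tip_extent is the distance from the TCP to the fingertips, in m); z points along the fingers, y is the line along which they close (so a half turn about z gives the same grasp; the last joint's range is limited). The gripper opens to 85 mm and grips with 20 to 120 N. Pads are 22 mm wide; open, the fingers measure 114 mm over their backs; the gripper's body (76 mm by 85 mm) begins 54 mm behind the grasp point. The pads swing forward as they close: fully open they stand 13 mm farther back than shut.
Start: joints at [1.297, 0.264, 1.604, -0, 1.274, -0.037], TCP at [0.158, 0.656, 0.248] pointing down, gripper open.
Joint ranges: [-2.63, 2.63], [-0.94, 2.18], [0.31, 2.57], [-1.31, 4.45], [0, 2.66], [-2.55, 2.55]. Speed limits (rad/s): [2.57, 2.57, 3.14, 3.14, 3.14, 3.14].

INTERFACE

Orientations are given as a rotation vector (axis times angle).
In Python, from workcell import readout, read_camera, finish_job, bot gives the robot as it stands.
- The arm moves only by the tool jog_arm, never from a script. Its argument "deltas" is one flat list of numbers, 7 for each row, row after row: the shift along the tool's x, y, z in m, then the turn, a rotation vector about the tool's x, y, z in degrees, then the gripper command: -1 is shut, 1 is fully open, values between are in proportion. A call has 1 to 8 rows; each row is the pose to reach, as a shift and turn from the pose commanded when the call began, along the tool's axes at that moment; what a row does not reach only later rows make up. A row lasts 1/10 s, in which the tool goes at most 50 mm and 8.59 degrees, less where a joint would pass 70% of its speed; a pose out of reach is approached as far as the arm can. A call with a gripper value outside its range is refused whole. The fingers move at their own pace and stop on an object; "squeeze" is the grip in N (left out, the last holds). Time passes only in rows, so rows that repeat a pose let the fingers close. It gives the time, the measured TCP pose, the force, the opening and the grip force at its end, in the units of the state.
- readout.read_state(): the state, without advancing time (a new reading comes with each control period).
- read_camera(name): name is "scene" or "top"; returns a dict with "color" (420x560x3 uint8, blue, green, red), "fx", "fy", "cx", "cy" (pixels), "origin" and "attitude" of the camera in the world. Camera axes: x right, y down, z forward; pixel columns grow to the right and rows downward; lengths in m; the calibration is good to about 2 mm. A picture is of the moment at which its call begins. There is no depth.
- finish_job(): hands the job in; it is judged then, once.
The state is a dict: "time": time; "q": joint angles; "joint_vel": joint speeds; "joint_torque": joint torques, N m; "tool_pos": TCP position; "tcp_rot": TCP orientation; "wrist_force": force on the tool from outside, world axes, zero at the start; "torque": the same for the moment, N m; "width": opening from 0.0 (shut) to 1.0 (fully open); "grip_force": force on a finger pad.
Only numpy, scipy, OpenCV 4.12 (cv2) and the standard library are available. Lean on these libraries where they do the work, as an engineer would, in place of code of your own. Each camera call takes 0.05 s, during which the arm holds its last target. There are 200 camera calls.

## Working session

There is one attempt and no reset: what is moved stays moved. The work goes in short steps, Python scripts to look and compute and a tool call to move; the robot and the scene stay as the last step left them, time stands still between calls to the robot, and variables do not carry over. Pictures are saved under pics/ and viewed, at most 13 in all, crops included, and the job is handed in when it is done.

Besides the shell and the picture viewer there is one more tool, called by a JSON object that holds its "op" and its "data". jog_arm: Moves the arm, as the interface text tells. Its arguments: {"type":"object","properties":{"deltas":{"type":"array"},"squeeze":{"type":"number"}},"required":["deltas"]}

```bash
mkdir -p pics; ls; python3 - <<'E'
from workcell import readout, read_camera, bot
import cv2, numpy as np
print(readout.read_state()); print([a for a in dir(bot) if a[0]!='_'])
for n in ("scene","top"):
    c=read_camera(n); cv2.imwrite(f"pics/{n}0.png",c["color"]); print({k:v for k,v in c.items() if k!="color"})
E
```

```text
pics
{'time': 0.0, 'q': array([ 1.29709475e+00,  2.64797114e-01,  1.60537978e+00,  2.28389449e-05,
        1.27370411e+00, -3.68924423e-02]), 'joint_vel': array([-0.00062072,  0.00041303, -0.00048511, -0.00133743,  0.00064873,
       -0.00035819]), 'joint_torque': array([ 1.59722447e-03, -5.15083909e+01, -3.67325377e+01,  2.47927699e-05,
        1.25134288e-02, -1.13313231e-06]), 'tool_pos': array([0.15815761, 0.65549258, 0.24692924]), 'tcp_rot': array([-0.37107623, -3.11922025,  0.00354555]), 'wrist_force': array([-0.22436855,  0.97874302,  0.57927781]), 'torque': array([ 0.0063448 , -0.04416624,  0.03336794]), 'grip_force': 0.0, 'width': 0.9999236835090303}
['MotionError', 'tip_extent']
{'fx': 435.6744310769945, 'fy': 435.6744310769945, 'cx': 274.0778077139798, 'cy': 195.56562772185924, 'origin': array([0.98850129, 0.32273788, 0.8865444 ]), 'attitude': array([-1.16598628, -2.51875369,  0.82612553])}
{'fx': 482.9484260763251, 'fy': 482.9484260763251, 'cx': 280.804390967902, 'cy': 213.68233470190538, 'origin': array([ 0.48964913, -0.06630355,  1.11217089]), 'attitude': array([-2.1484325 ,  2.20709457, -0.07117705])}
```

View pics/scene0.png

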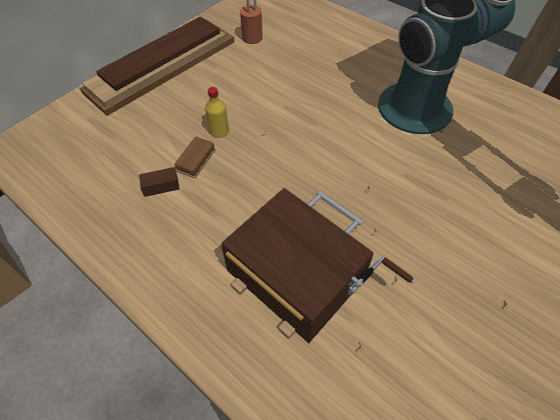

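View pics/top0.png

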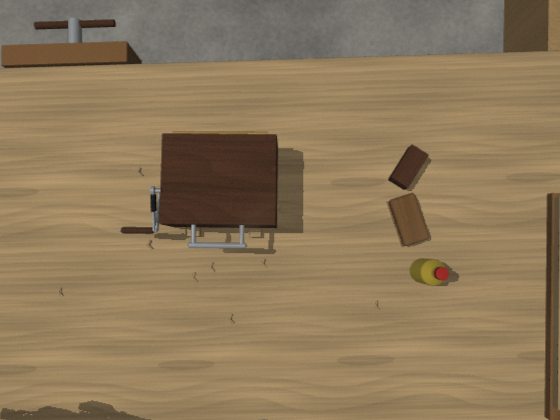

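The top view shows the lid with corners near (162,135), (277,134), (276,226) and (160,224). The bar runs from (190,245) to (245,245) and the dowel from (122,230) to (155,230). The bystanders are well to the right, at x > 385.

```bash
cat > h.py <<'E'
import cv2, numpy as np
from scipy.spatial.transform import Rotation as R
from workcell import readout, read_camera
def ray(c,p):
    d=R.from_rotvec(c["attitude"]).apply([(p[0]-c["cx"])/c["fx"],(p[1]-c["cy"])/c["fy"],1.]); return c["origin"],d
def onz(c,p,z):
    o,d=ray(c,p); return o+d*(z-o[2])/d[2]
def proj(c,P):
    q=R.from_rotvec(c["attitude"]).inv().apply(np.asarray(P)-c["origin"]); return q[...,:2]/q[...,2:]*[c["fx"],c["fy"]]+[c["cx"],c["cy"]]
def tri(c1,p1,c2,p2):
    o1,d1=ray(c1,p1);o2,d2=ray(c2,p2)
    A=np.stack([d1,-d2],1); s=np.linalg.lstsq(A,o2-o1,rcond=None)[0]
    a,b=o1+s[0]*d1,o2+s[1]*d2; return (a+b)/2,np.linalg.norm(a-b)
E
python3 - <<'E'
from h import *
t=read_camera("top"); s=read_camera("scene")
m=(t["color"].max(2)<85).astype(np.uint8); m[:, :100]=0; m[:,340:]=0; m[:110]=0;m[260:]=0
m=cv2.morphologyEx(m,cv2.MORPH_OPEN,np.ones((15,15)))
# separate shadow: red-dominant
cs,_=cv2.findContours(m,0,2); c=max(cs,key=cv2.contourArea); print(cv2.minAreaRect(c),cv2.boundingRect(c))
for p in [(162,135),(277,134),(276.5,226.5),(160,224.5)]: print("T",onz(t,p,.126).round(4))
for p in [(285,190),(371,254.5),(309,317),(224,246)]: print("S",onz(s,p,.126).round(4))
print("bar ends", onz(t,(189,245.5),.118),onz(t,(245.5,245),.118), onz(s,(319,195),.118),onz(s,(360,221.5),.118))
print("dowel end",tri(t,(122,230),s,(412,280)), tri(t,(154,230),s,(384,261)))
big=lambda c,x,y,w,h,f:cv2.resize(c["color"][y:y+h,x:x+w],None,fx=f,fy=f,interpolation=cv2.INTER_CUBIC)
a=big(t,110,120,180,140,3);b=big(s,215,180,210,160,3)
cv2.imwrite("pics/c0.png",cv2.resize(np.vstack([np.hstack([a,np.zeros((420,90,3),np.uint8)])[:, :630],b])[:, :],None,fx=.66,fy=.66,interpolation=cv2.INTER_AREA))
E
```

```text
((217.5, 180.5), (93.0, 119.0), 90.0) (158, 134, 120, 94)
T [0.7352 0.1854 0.126 ]
T [ 0.7303 -0.0537  0.126 ]
T [ 0.5384 -0.0477  0.126 ]
T [0.549 0.191 0.126]
S [ 0.5506 -0.0359  0.126 ]
S [0.5635 0.1936 0.126 ]
S [0.741  0.1784 0.126 ]
S [ 0.7356 -0.0401  0.126 ]
bar ends [0.50455649 0.13356097 0.118     ] [0.50248354 0.01716082 0.118     ] [0.50888799 0.02567163 0.118     ] [0.50857106 0.13216627 0.118     ]
dowel end (array([0.54138596, 0.28022805, 0.09387944]), np.float64(0.0002441266732213888)) (array([0.53919301, 0.21459077, 0.08904145]), np.float64(0.0024734352474232793))
```

View pics/c0.png

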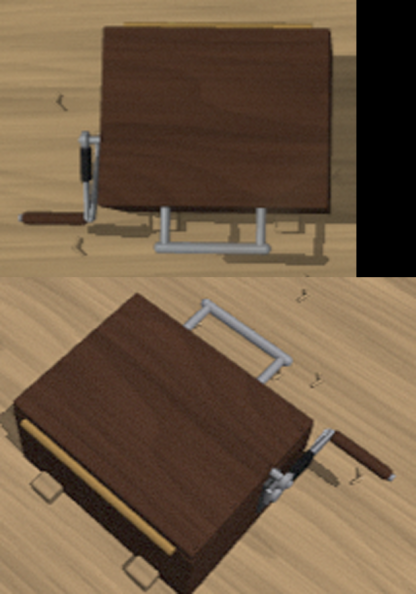

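```bash
python3 - <<'E'
from h import *
t=read_camera("top"); s=read_camera("scene")
for n,a,b in [("BL",(162,133.6),(310.5,320)),("BR",(276.7,134.6),(222.6,243)),("FR",(276.2,224.5),(284.2,188)),("FL",(160.5,224),(372.6,256.3)),("barL",(189.3,245.8),(361,221.9)),("barR",(245.9,245.3),(319.5,193.1)),("dowEnd",(121,230),(412,280.5)),("dowIn",(153,230),(383,260))]:
    P,e=tri(t,a,s,b); print(n,P.round(4),round(e,4))
E
```

```text
BL [0.7407 0.1847 0.1213] 0.0046
BR [ 0.7304 -0.0521  0.1176] 0.0022
FR [ 0.5424 -0.0462  0.1162] 0.002
FL [0.5518 0.1951 0.1036] 0.0016
barL [0.5043 0.1335 0.1127] 0.0012
barR [0.5007 0.0187 0.1104] 0.0043
dowEnd [0.5419 0.2815 0.0941] 0.0015
dowIn [0.54   0.2139 0.0937] 0.0011
```

```bash
cat >> h.py <<'E'
psi=-0.038; ex=np.array([np.cos(psi),np.sin(psi),0]); ey=np.array([-ex[1],ex[0],0]); ez=np.array([0,0,1.])
C=np.array([.640,.0705,0]); H=C+.095*ex+.110*ez
def W(x,y,z): return C+x*ex+y*ey+z*ez
def rot(a):  # a: degrees below horizontal; 90 = straight down
    a=np.radians(a); z=np.cos(a)*ex-np.sin(a)*ez; return R.from_matrix(np.stack([ey,np.cross(z,ey),z],1))
def tcp(P,a): return P+.002*rot(a).as_matrix()[:,2]   # TCP with grasp point at P
def bar(th): return H+ex*(-.232*np.cos(th)+.008*np.sin(th))+ez*(.232*np.sin(th)+.008*np.cos(th))
def rows(pts,p0=None,r0=None):
    s=readout.read_state(); p0=s["tool_pos"] if p0 is None else p0; r0=R.from_rotvec(s["tcp_rot"]) if r0 is None else r0
    for p,r in pts:
        d=r0.inv().apply(p-p0); w=np.degrees((r0.inv()*r).as_rotvec()); print(", ".join(f"{v:.4f}" for v in d),"|",", ".join(f"{v:.1f}" for v in w))
def st():
    s=readout.read_state(); print({k:np.round(s[k],3) for k in("time","tool_pos","wrist_force","width","grip_force","q")})
E
python3 - <<'E'
from h import *
so=tcp(bar(0),45)-.08*rot(45).as_matrix()[:,2]
print(bar(0),so); so2=so+np.array([0,0,.05])
rows([(so2,rot(90)),(so,rot(45))]); rows([(so,rot(45))],so2,rot(90))
E
```

```text
[0.5030989  0.07570475 0.118     ] [0.44798439 0.07780011 0.17315433]
-0.4172, -0.4940, 0.0250 | -0.0, 0.0, 78.6
-0.4172, -0.4940, 0.0750 | -37.6, -30.7, 74.3
0.0000, -0.0000, 0.0500 | -45.0, 0.0, 0.0
```

{"op": "jog_arm", "data": {"deltas": [-0.417,-0.494,0.025,0,0,78.6,-0.3,-0.417,-0.494,0.025,0,0,78.6,-0.3,-0.417,-0.494,0.025,0,0,78.6,-0.3,-0.417,-0.494,0.025,0,0,78.6,-0.3,-0.417,-0.494,0.025,0,0,78.6,-0.3,-0.417,-0.494,0.025,0,0,78.6,-0.3,-0.417,-0.494,0.025,0,0,78.6,-0.3,-0.417,-0.494,0.025,0,0,78.6,-0.3]}}

```text
time: 1.1
tool_pos: [0.3378, 0.297, 0.233]
tcp_rot: [2.074, 2.359, 0.002]
wrist_force: [1.3, -0.1, -0.7]
width: 0.347
grip_force: 0.0
```

```bash
python3 - <<'E'
from h import *
st(); so=tcp(bar(0),45)-.08*rot(45).as_matrix()[:,2]
rows([(so,rot(45))])
E
```

```text
{'time': np.float64(1.1), 'tool_pos': array([0.338, 0.297, 0.233]), 'wrist_force': array([ 1.255, -0.126, -0.738]), 'width': np.float64(0.347), 'grip_force': np.float64(0.0), 'q': array([ 0.666, -0.164,  2.08 , -0.   ,  1.224,  0.538])}
-0.2315, 0.0812, 0.0599 | -44.8, -3.8, 9.0
```

{"op": "jog_arm", "data": {"deltas": [-0.23,0.08,0.03,-45,-4,9,-0.3,-0.23,0.08,0.03,-45,-4,9,-0.3,-0.23,0.08,0.03,-45,-4,9,-0.3,-0.23,0.08,0.03,-45,-4,9,-0.3,-0.23,0.08,0.03,-45,-4,9,-0.3,-0.23,0.08,0.05,-45,-4,9,-0.3,-0.23,0.08,0.05,-45,-4,9,-0.3,-0.23,0.08,0.05,-45,-4,9,-0.3]}}

```text
time: 1.9
tool_pos: [0.4606, 0.0874, 0.1929]
tcp_rot: [1.792, 1.735, 0.692]
wrist_force: [-0.2, 0.3, 0.6]
width: 0.354
grip_force: 0.0
```

```bash
python3 - <<'E'
from h import *
st(); so=tcp(bar(0),45)-.08*rot(45).as_matrix()[:,2]
rows([(so,rot(45)),(tcp(bar(0),45),rot(45))])
E
```

```text
{'time': np.float64(1.9), 'tool_pos': array([0.461, 0.087, 0.193]), 'wrist_force': array([-0.184,  0.256,  0.596]), 'width': np.float64(0.354), 'grip_force': np.float64(0.0), 'q': array([ 0.302, -0.507,  2.57 , -0.632,  0.414,  0.832])}
-0.0099, -0.0226, 0.0058 | -0.9, 0.3, 0.4
-0.0094, -0.0213, 0.0858 | -0.9, 0.3, 0.4
```

{"op": "jog_arm", "data": {"deltas": [-0.009,-0.021,0.02,-1,0,0.4,-0.3,-0.009,-0.021,0.03,-1,0,0.4,-0.3,-0.009,-0.021,0.04,-1,0,0.4,-0.3,-0.009,-0.021,0.05,-1,0,0.4,-0.3,-0.009,-0.021,0.062,-1,0,0.4,-0.3,-0.009,-0.021,0.074,-1,0,0.4,-0.3,-0.009,-0.021,0.085,-1,0,0.4,-0.3,-0.009,-0.021,0.085,-1,0,0.4,-0.3]}}

```text
time: 2.7
tool_pos: [0.507, 0.0774, 0.1222]
tcp_rot: [1.793, 1.724, 0.7]
wrist_force: [0.6, -0.3, -1.0]
width: 0.356
grip_force: 0.0
```

```bash
python3 - <<'E'
from h import *
st(); 
rows([(tcp(bar(0),45),rot(45))])
s=read_camera("scene");t=read_camera("top"); 
big=lambda c,x,y,w,h,f:cv2.resize(c["color"][y:y+h,x:x+w],None,fx=f,fy=f,interpolation=cv2.INTER_CUBIC)
cv2.imwrite("pics/g1.png",np.hstack([big(t,150,190,130,100,3),big(s,270,150,130,100,3)]))
E
```

```text
{'time': np.float64(2.7), 'tool_pos': array([0.507, 0.077, 0.122]), 'wrist_force': array([ 0.637, -0.29 , -0.96 ]), 'width': np.float64(0.356), 'grip_force': np.float64(0.0), 'q': array([ 0.224, -0.239,  2.57 , -1.306,  0.195,  1.489])}
-0.0018, -0.0057, 0.0023 | -0.5, 0.3, 0.1
```

View pics/g1.png

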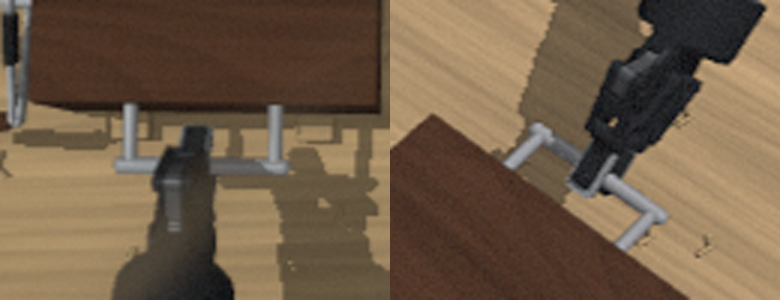

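The fingers straddle the bar in both views: the top crop shows it at about (190,160), the scene crop at about (600,180). The elbow is at its limit and the wrist is nearly straight, so I'll tilt to 60° before gripping.

```bash
python3 - <<'E'
from h import *
rows([(tcp(bar(0),60),rot(60))])
E
```

```text
-0.0019, -0.0075, 0.0028 | 14.7, 0.3, 0.1
```

{"op": "jog_arm", "data": {"deltas": [-0.002,-0.0045,0.001,5,0,0,-0.4,-0.002,-0.0055,0.0015,10,0,0,-0.4,-0.002,-0.0075,0.0025,15,0,0,-0.4,-0.002,-0.0075,0.0025,15,0,0,-0.4,-0.002,-0.0075,0.0025,15,0,0,-0.4]}}

```text
time: 3.3
tool_pos: [0.5041, 0.0764, 0.1175]
tcp_rot: [1.964, 1.89, 0.497]
wrist_force: [0.1, -0.2, 0.3]
width: 0.299
grip_force: 0.0
```

```bash
python3 - <<'E'
from h import *
st(); rows([(tcp(bar(0),60),rot(60))])
E
```

```text
{'time': np.float64(3.3), 'tool_pos': array([0.504, 0.076, 0.117]), 'wrist_force': array([ 0.109, -0.205,  0.286]), 'width': np.float64(0.299), 'grip_force': np.float64(0.0), 'q': array([ 0.169, -0.187,  2.421, -0.261,  0.413,  0.42 ])}
-0.0008, -0.0006, 0.0011 | -0.4, 0.1, 0.0
```

{"op": "jog_arm", "data": {"deltas": [0,0,0.001,0,0,0,-1,0,0,0.001,0,0,0,-1,0,0,0.001,0,0,0,-1,0,0,0.001,0,0,0,-1], "squeeze": 30}}

```text
time: 3.7
tool_pos: [0.5063, 0.076, 0.1179]
tcp_rot: [1.959, 1.883, 0.502]
wrist_force: [0.0, 4.1, 5.4]
width: 0.126
grip_force: 29.2
```

```bash
python3 - <<'E'
from h import *
st()
# lift plan: tilt from 60 to 90 as theta 0->0.6
a=lambda th: min(90,60+50*th)
P=[(tcp(bar(th),a(th)),rot(a(th))) for th in np.linspace(.04,.32,8)]
rows(P)
print()
th0=.32; rows([(tcp(bar(th),a(th)),rot(a(th))) for th in np.linspace(.36,.64,8)],tcp(bar(th0),a(th0)),rot(a(th0)))
E
```

```text
{'time': np.float64(3.7), 'tool_pos': array([0.506, 0.076, 0.118]), 'wrist_force': array([0.017, 4.076, 5.363]), 'width': np.float64(0.126), 'grip_force': np.float64(29.206), 'q': array([ 0.169, -0.185,  2.422, -0.276,  0.404,  0.436])}
-0.0004, 0.0023, -0.0075 | 2.1, 0.2, -0.1
-0.0004, 0.0076, -0.0150 | 4.1, 0.2, -0.1
-0.0005, 0.0133, -0.0224 | 6.1, 0.2, -0.1
-0.0005, 0.0192, -0.0295 | 8.1, 0.2, -0.1
-0.0005, 0.0254, -0.0364 | 10.1, 0.2, -0.1
-0.0005, 0.0318, -0.0430 | 12.1, 0.2, -0.1
-0.0005, 0.0385, -0.0493 | 14.1, 0.2, -0.1
-0.0006, 0.0455, -0.0554 | 16.1, 0.2, -0.1

-0.0000, 0.0053, -0.0076 | 2.0, 0.0, -0.0
0.0000, 0.0109, -0.0149 | 4.0, 0.0, -0.0
0.0000, 0.0168, -0.0220 | 6.0, 0.0, -0.0
0.0000, 0.0230, -0.0289 | 8.0, -0.0, -0.0
-0.0000, 0.0295, -0.0355 | 10.0, 0.0, -0.0
0.0000, 0.0362, -0.0419 | 12.0, -0.0, -0.0
0.0000, 0.0431, -0.0480 | 14.0, 0.0, -0.0
0.0000, 0.0504, -0.0537 | 14.0, 0.0, -0.0
```

```bash
sed -i 's/C=np.array(\[.640/C=np.array([.642/' h.py; python3 - <<'E'
from h import *
a=lambda th: min(90,60+50*th)
rows([(tcp(bar(th),a(th)),rot(a(th))) for th in np.linspace(.04,.32,8)])
E
```

```text
-0.0003, 0.0041, -0.0065 | 2.1, 0.2, -0.1
-0.0004, 0.0094, -0.0140 | 4.1, 0.2, -0.1
-0.0004, 0.0150, -0.0214 | 6.1, 0.2, -0.1
-0.0004, 0.0209, -0.0285 | 8.1, 0.2, -0.1
-0.0004, 0.0271, -0.0354 | 10.1, 0.2, -0.1
-0.0004, 0.0335, -0.0420 | 12.1, 0.2, -0.1
-0.0005, 0.0403, -0.0483 | 14.1, 0.2, -0.1
-0.0005, 0.0472, -0.0544 | 16.1, 0.2, -0.1
```

{"op": "jog_arm", "data": {"deltas": [0,0.004,-0.0065,2,0,0,-1,0,0.0095,-0.014,4,0,0,-1,0,0.015,-0.0215,6,0,0,-1,0,0.021,-0.0285,8,0,0,-1,0,0.027,-0.0355,10,0,0,-1,0,0.0335,-0.042,12,0,0,-1,0,0.0405,-0.0485,14,0,0,-1,0,0.047,-0.0545,16,0,0,-1]}}

```text
time: 4.5
tool_pos: [0.5188, 0.0754, 0.1862]
tcp_rot: [2.134, 2.046, 0.243]
wrist_force: [6.6, 6.4, -6.7]
width: 0.124
grip_force: 30.1
```

```bash
python3 - <<'E'
from h import *
st()
a=lambda th: min(90,60+50*th)
s=readout.read_state(); g=s["tool_pos"]-.002*R.from_rotvec(s["tcp_rot"]).as_matrix()[:,2]
v=g-H; print("r",np.hypot(v@ex,v[2]),"th",np.arctan2(v[2],-v@ex)-np.arctan2(8,232),"y",v@ey)
rows([(tcp(bar(th),a(th)),rot(a(th))) for th in np.linspace(.36,.64,8)])
E
```

```text
{'time': np.float64(4.5), 'tool_pos': array([0.519, 0.075, 0.186]), 'wrist_force': array([ 6.594,  6.435, -6.689]), 'width': np.float64(0.124), 'grip_force': np.float64(30.133), 'q': array([ 0.124, -0.117,  2.148, -0.055,  0.875,  0.197])}
r 0.23227859495615688 th 0.30864364401951017 y 0.00026469311644171205
-0.0003, 0.0069, -0.0097 | 1.8, 0.2, -0.2
-0.0003, 0.0125, -0.0171 | 3.8, 0.2, -0.2
-0.0003, 0.0183, -0.0242 | 5.8, 0.2, -0.2
-0.0003, 0.0245, -0.0311 | 7.8, 0.2, -0.2
-0.0003, 0.0309, -0.0378 | 9.8, 0.2, -0.2
-0.0003, 0.0376, -0.0441 | 11.8, 0.2, -0.2
-0.0003, 0.0445, -0.0502 | 13.8, 0.2, -0.3
-0.0003, 0.0518, -0.0561 | 13.8, 0.2, -0.3
```

{"op": "jog_arm", "data": {"deltas": [0,0.006,-0.0085,2,0,0,-1,0,0.0115,-0.016,4,0,0,-1,0,0.0175,-0.023,6,0,0,-1,0.0005,0.0235,-0.03,8,0,0,-1,0.0005,0.0305,-0.037,10,0,0,-1,0.0005,0.037,-0.043,12,0,0,-1,0.0005,0.044,-0.0495,14,0,0,-1,0.001,0.0515,-0.0555,14,0,0,-1]}}

```text
time: 5.3
tool_pos: [0.5533, 0.0741, 0.2507]
tcp_rot: [-2.266, -2.17, 0.02]
wrist_force: [-5.3, 0.4, -0.4]
width: 0.128
grip_force: 30.7
```

```bash
cat >> h.py <<'E'
def lidth():
    s=readout.read_state(); g=s["tool_pos"]-.002*R.from_rotvec(s["tcp_rot"]).as_matrix()[:,2]
    v=g-H; th=np.arctan2(v[2],-v@ex)-np.arctan2(8,232); f=s["wrist_force"]; b=th+np.arctan2(8,232)
    print("r",np.hypot(v@ex,v[2]).round(4),"th",th.round(4),"y",(v@ey).round(4),"Ftan",(f@ex*np.sin(b)+f[2]*np.cos(b)).round(2),"Frad(out)",(-f@ex*np.cos(b)+f[2]*np.sin(b)).round(2))
E
python3 - <<'E'
from h import *
st(); lidth()
rows([(tcp(bar(th),90),rot(90)) for th in np.linspace(.67,.88,8)])
E
```

```text
{'time': np.float64(5.3), 'tool_pos': array([0.553, 0.074, 0.251]), 'wrist_force': array([-5.337,  0.411, -0.418]), 'width': np.float64(0.128), 'grip_force': np.float64(30.662), 'q': array([ 0.091,  0.05 ,  1.845, -0.005,  1.259,  0.136])}
r 0.2327 th 0.6256 y 0.0002 Ftan -3.61 Frad(out) 3.97
-0.0002, 0.0068, -0.0078 | -0.7, 0.3, -0.3
-0.0002, 0.0114, -0.0131 | -0.7, 0.3, -0.3
-0.0002, 0.0160, -0.0182 | -0.7, 0.3, -0.3
-0.0002, 0.0209, -0.0232 | -0.7, 0.3, -0.3
-0.0003, 0.0259, -0.0281 | -0.7, 0.3, -0.3
-0.0003, 0.0310, -0.0328 | -0.7, 0.3, -0.3
-0.0003, 0.0363, -0.0374 | -0.7, 0.3, -0.3
-0.0003, 0.0417, -0.0418 | -0.7, 0.3, -0.3
```

{"op": "jog_arm", "data": {"deltas": [0,0.0055,-0.0075,0,0,0,-1,0,0.0105,-0.013,0,0,0,-1,0,0.0155,-0.018,0,0,0,-1,0,0.0205,-0.023,0,0,0,-1,0,0.0255,-0.028,0,0,0,-1,0,0.0305,-0.0325,0,0,0,-1,0,0.0355,-0.037,0,0,0,-1,0,0.041,-0.0415,0,0,0,-1]}}

```text
time: 6.1
tool_pos: [0.596, 0.0724, 0.2953]
tcp_rot: [-2.268, -2.172, 0.011]
wrist_force: [-6.6, 0.8, 3.3]
width: 0.123
grip_force: 30.1
```

```bash
python3 - <<'E'
from h import *
st(); lidth()
rows([(tcp(bar(th),90),rot(90)) for th in np.linspace(.90,.99,8)])
t=read_camera("top"); s=read_camera("scene")
big=lambda c,x,y,w,h,f:cv2.resize(c["color"][y:y+h,x:x+w],None,fx=f,fy=f,interpolation=cv2.INTER_CUBIC)
cv2.imwrite("pics/g2.png",np.hstack([big(t,100,110,130,150,3),big(s,270,170,130,150,3)]))
E
```

```text
{'time': np.float64(6.1), 'tool_pos': array([0.596, 0.072, 0.295]), 'wrist_force': array([-6.626,  0.807,  3.285]), 'width': np.float64(0.123), 'grip_force': np.float64(30.098), 'q': array([ 0.081,  0.102,  1.708, -0.004,  1.338,  0.125])}
r 0.2345 th 0.8907 y 0.0002 Ftan -3.34 Frad(out) 6.63
-0.0001, 0.0031, 0.0006 | -0.3, 0.2, -0.3
-0.0001, 0.0055, -0.0012 | -0.3, 0.2, -0.3
-0.0001, 0.0080, -0.0029 | -0.3, 0.2, -0.3
-0.0001, 0.0104, -0.0047 | -0.3, 0.2, -0.3
-0.0001, 0.0129, -0.0063 | -0.3, 0.2, -0.3
-0.0001, 0.0154, -0.0080 | -0.3, 0.2, -0.3
-0.0001, 0.0179, -0.0096 | -0.3, 0.2, -0.3
-0.0001, 0.0204, -0.0112 | -0.3, 0.2, -0.3
```

View pics/g2.png

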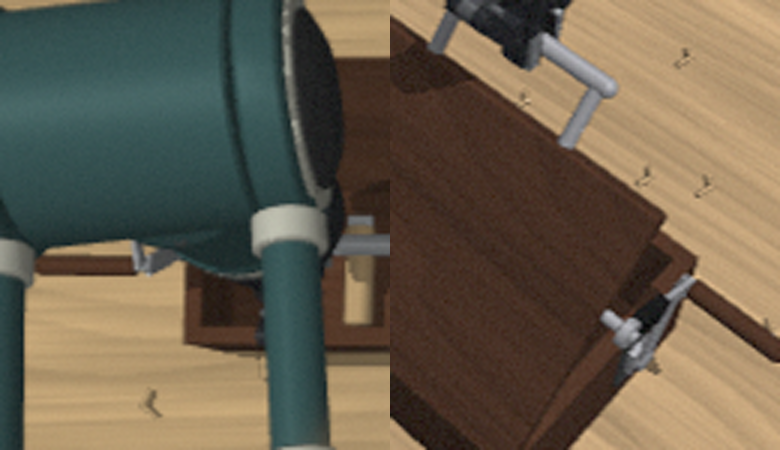

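Scene crop: the lid is about 0.88 rad open and the stay is still folded, with the knee at about (690,285). I'll continue in smaller steps and watch the tangential force.

```bash
sed -i 's/H=C+.095\*ex+.110\*ez/H=C+.096*ex+.113*ez/' h.py; python3 - <<'E'
from h import *
lidth()
th=.87+0; rows([(tcp(bar(t),90),rot(90)) for t in (.9,.92,.94,.96,.975,.985)])
E
```

```text
r 0.2328 th 0.8858 y 0.0002 Ftan -1.59 Frad(out) 7.08
-0.0001, 0.0030, -0.0015 | -0.2, 0.2, -0.3
-0.0001, 0.0068, -0.0042 | -0.2, 0.2, -0.3
-0.0001, 0.0106, -0.0069 | -0.2, 0.2, -0.3
-0.0001, 0.0145, -0.0094 | -0.2, 0.2, -0.3
-0.0001, 0.0174, -0.0113 | -0.2, 0.2, -0.3
-0.0001, 0.0194, -0.0125 | -0.2, 0.2, -0.3
```

{"op": "jog_arm", "data": {"deltas": [0,0.003,-0.0015,0,0,0,-1,0,0.007,-0.004,0,0,0,-1,0,0.0105,-0.007,0,0,0,-1,0,0.0145,-0.0095,0,0,0,-1,0,0.0175,-0.0115,0,0,0,-1,0,0.0195,-0.0125,0,0,0,-1,0,0.0195,-0.0125,0,0,0,-1]}}

```text
time: 6.9
tool_pos: [0.6165, 0.0716, 0.309]
tcp_rot: [2.268, 2.172, -0.007]
wrist_force: [-5.7, 1.0, 7.7]
width: 0.123
grip_force: 30.7
```

```bash
python3 - <<'E'
from h import *
st(); lidth()
rows([(tcp(bar(t),90),rot(90)) for t in (.99,1.0,1.01,1.02,1.03,1.04,1.05,1.06,1.07)])
E
```

```text
{'time': np.float64(6.9), 'tool_pos': array([0.616, 0.072, 0.309]), 'wrist_force': array([-5.748,  1.026,  7.682]), 'width': np.float64(0.123), 'grip_force': np.float64(30.748), 'q': array([ 0.077,  0.132,  1.649, -0.004,  1.363,  0.121])}
r 0.2324 th 0.9859 y 0.0001 Ftan -0.91 Frad(out) 9.57
-0.0001, 0.0009, -0.0003 | -0.1, 0.2, -0.3
-0.0001, 0.0029, -0.0015 | -0.1, 0.2, -0.3
-0.0001, 0.0049, -0.0027 | -0.1, 0.2, -0.3
-0.0001, 0.0069, -0.0038 | -0.1, 0.2, -0.3
-0.0001, 0.0090, -0.0050 | -0.1, 0.2, -0.3
-0.0001, 0.0110, -0.0061 | -0.1, 0.2, -0.3
-0.0001, 0.0130, -0.0072 | -0.1, 0.2, -0.3
-0.0000, 0.0151, -0.0083 | -0.1, 0.2, -0.3
-0.0000, 0.0172, -0.0093 | -0.1, 0.2, -0.3
```

{"op": "jog_arm", "data": {"deltas": [0,0,-0.0015,0,0,0,-1,0,0.002,-0.0025,0,0,0,-1,0,0.004,-0.0037,0,0,0,-1,0,0.006,-0.0048,0,0,0,-1,0,0.008,-0.006,0,0,0,-1,0,0.008,-0.006,0,0,0,-1]}}

```text
time: 7.5
tool_pos: [0.6246, 0.0713, 0.3136]
tcp_rot: [2.268, 2.173, -0.008]
wrist_force: [-5.6, 0.8, 5.4]
width: 0.129
grip_force: 30.7
```

```bash
python3 - <<'E'
from h import *
st(); lidth()
E
```

```text
{'time': np.float64(7.5), 'tool_pos': array([0.625, 0.071, 0.314]), 'wrist_force': array([-5.56,  0.79,  5.36]), 'width': np.float64(0.129), 'grip_force': np.float64(30.749), 'q': array([ 0.076,  0.147,  1.624, -0.004,  1.375,  0.119])}
r 0.2322 th 1.0259 y 0.0001 Ftan -2.26 Frad(out) 7.41
```

{"op": "jog_arm", "data": {"deltas": [0,0.002,-0.0015,0,0,0,-1,0,0.004,-0.003,0,0,0,-1,0,0.006,-0.004,0,0,0,-1,0,0.006,-0.004,0,0,0,-1]}}

```text
time: 7.9
tool_pos: [0.6307, 0.071, 0.3171]
tcp_rot: [-2.269, -2.173, 0.009]
wrist_force: [-4.5, 0.5, 6.4]
width: 0.127
grip_force: 30.7
```

```bash
python3 - <<'E'
from h import *
st(); lidth()
E
```

```text
{'time': np.float64(7.9), 'tool_pos': array([0.631, 0.071, 0.317]), 'wrist_force': array([-4.548,  0.519,  6.369]), 'width': np.float64(0.127), 'grip_force': np.float64(30.68), 'q': array([ 0.075,  0.157,  1.606, -0.003,  1.383,  0.118])}
r 0.2324 th 1.0563 y 0.0001 Ftan -1.11 Frad(out) 7.76
```

{"op": "jog_arm", "data": {"deltas": [0,0.002,-0.0013,0,0,0,-1,0,0.004,-0.0025,0,0,0,-1,0,0.006,-0.0035,0,0,0,-1,0,0.006,-0.0035,0,0,0,-1]}}

```text
time: 8.3
tool_pos: [0.6368, 0.0708, 0.3199]
tcp_rot: [-2.268, -2.173, 0.009]
wrist_force: [-4.1, -0.7, 5.8]
width: 0.129
grip_force: 30.7
```

```bash
python3 - <<'E'
from h import *
st(); lidth()
s=read_camera("scene")
big=lambda c,x,y,w,h,f:cv2.resize(c["color"][y:y+h,x:x+w],None,fx=f,fy=f,interpolation=cv2.INTER_CUBIC)
cv2.imwrite("pics/g3.png",big(s,300,170,130,150,4))
E
```

```text
{'time': np.float64(8.3), 'tool_pos': array([0.637, 0.071, 0.32 ]), 'wrist_force': array([-4.131, -0.652,  5.839]), 'width': np.float64(0.129), 'grip_force': np.float64(30.737), 'q': array([ 0.074,  0.168,  1.589, -0.003,  1.39 ,  0.117])}
r 0.2322 th 1.0851 y 0.0001 Ftan -1.15 Frad(out) 7.04
```

View pics/g3.png

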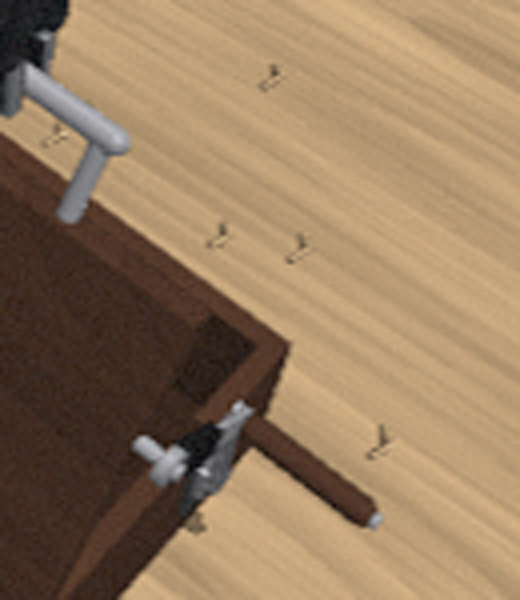

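The scene crop shows the knee still folded forward: dowel end at about (393.7,300) and inner end at about (362,276) in full-image pixels. I'll cast those onto the dowel-end plane to estimate the pivot height and the taut angle.

```bash
python3 - <<'E'
from h import *
from scipy.optimize import brentq
s=read_camera("scene"); Hx=.095;Hz=.110
def pin(th): return np.array([Hx-.12*np.cos(th)+.008*np.sin(th),Hz+.12*np.sin(th)+.008*np.cos(th)])
for px in [(393.7,300),(412,280.5)]:
    o,d=ray(s,px); k=(.207-(o-C)@ey)/(d@ey); P=o+k*d; x,z=(P-C)@ex,P[2]
    zp=z-np.sqrt(max(0,.0845**2-(x+.025)**2)); print("knee",x,z,"zp",zp)
for zp in (.063,.069,.075,.081,.087):
    f=lambda t:np.linalg.norm(pin(t)-[-.025,zp])-.169
    t=brentq(f,.5,1.8); d=np.linalg.norm(pin(1.085)-[-.025,zp]); print(zp,"taut",round(t,3),"fold at 1.085",2*np.arccos(min(1,d/.169)), "d shut",2*np.arccos(np.linalg.norm(pin(0)-[-.025,zp])/.169))
E
```

```text
knee -0.02259646645799128 0.14955763452846582 zp 0.06509182472051785
knee -0.1033329301291913 0.10163927586336441 zp 0.06995012855114985
0.063 taut 1.05 fold at 1.085 0.0 d shut 2.4786305991027926
0.069 taut 1.11 fold at 1.085 0.32714435504170386 d shut 2.553262634091719
0.075 taut 1.17 fold at 1.085 0.6046114090095539 d shut 2.6270598560508676
0.081 taut 1.229 fold at 1.085 0.7904520814535713 d shut 2.700147122147644
0.087 taut 1.287 fold at 1.085 0.9405212548825923 d shut 2.7726396303070153
```

{"op": "jog_arm", "data": {"deltas": [0,0.003,-0.002,0,0,0,-1,0,0.006,-0.0035,0,0,0,-1,0,0.009,-0.0048,0,0,0,-1,0,0.009,-0.0048,0,0,0,-1]}}

```text
time: 8.8
tool_pos: [0.6461, 0.0704, 0.3246]
tcp_rot: [-2.268, -2.173, 0.008]
wrist_force: [-2.7, -0.0, 2.3]
width: 0.131
grip_force: 30.4
```

```bash
python3 - <<'E'
from h import *
st(); lidth()
E
```

```text
{'time': np.float64(8.8), 'tool_pos': array([0.646, 0.07 , 0.325]), 'wrist_force': array([-2.709, -0.004,  2.344]), 'width': np.float64(0.131), 'grip_force': np.float64(30.378), 'q': array([ 0.072,  0.184,  1.562, -0.003,  1.4  ,  0.115])}
r 0.2325 th 1.1298 y 0.0001 Ftan -1.56 Frad(out) 3.22
```

{"op": "jog_arm", "data": {"deltas": [0,0.002,-0.0008,0,0,0,-1,0,0.004,-0.0016,0,0,0,-1,0,0.006,-0.0024,0,0,0,-1,0,0.006,-0.0024,0,0,0,-1]}}

```text
time: 9.2
tool_pos: [0.6517, 0.0702, 0.3268]
tcp_rot: [-2.268, -2.173, 0.009]
wrist_force: [-1.2, -1.4, 3.7]
width: 0.126
grip_force: 30.5
```

```bash
python3 - <<'E'
from h import *
st(); lidth()
E
```

```text
{'time': np.float64(9.2), 'tool_pos': array([0.652, 0.07 , 0.327]), 'wrist_force': array([-1.223, -1.437,  3.652]), 'width': np.float64(0.126), 'grip_force': np.float64(30.469), 'q': array([ 0.071,  0.194,  1.546, -0.003,  1.406,  0.114])}
r 0.2324 th 1.156 y 0.0001 Ftan 0.27 Frad(out) 3.82
```

{"op": "jog_arm", "data": {"deltas": [0,0.002,-0.0008,0,0,0,-1,0,0.004,-0.0016,0,0,0,-1,0,0.004,-0.0016,0,0,0,-1]}}

```text
time: 9.5
tool_pos: [0.6555, 0.0701, 0.3282]
tcp_rot: [-2.268, -2.173, 0.01]
wrist_force: [-1.3, -1.5, 1.6]
width: 0.125
grip_force: 30.4
```

```bash
python3 - <<'E'
from h import *
st(); lidth()
E
```

```text
{'time': np.float64(9.5), 'tool_pos': array([0.655, 0.07 , 0.328]), 'wrist_force': array([-1.281, -1.548,  1.61 ]), 'width': np.float64(0.125), 'grip_force': np.float64(30.433), 'q': array([ 0.07 ,  0.201,  1.535, -0.003,  1.411,  0.114])}
r 0.2324 th 1.1733 y 0.0001 Ftan -0.57 Frad(out) 1.94
```

{"op": "jog_arm", "data": {"deltas": [0,0.002,-0.0008,0,0,0,-1,0,0.004,-0.0016,0,0,0,-1,0,0.004,-0.0016,0,0,0,-1]}}

```text
time: 9.8
tool_pos: [0.6597, 0.0699, 0.3299]
tcp_rot: [-2.268, -2.173, 0.009]
wrist_force: [-0.3, -1.4, 2.5]
width: 0.128
grip_force: 30.3
```

```bash
python3 - <<'E'
from h import *
st(); lidth()
E
```

```text
{'time': np.float64(9.8), 'tool_pos': array([0.66, 0.07, 0.33]), 'wrist_force': array([-0.293, -1.391,  2.498]), 'width': np.float64(0.128), 'grip_force': np.float64(30.316), 'q': array([ 0.07 ,  0.208,  1.523, -0.003,  1.415,  0.113])}
r 0.2325 th 1.1929 y 0.0001 Ftan 0.62 Frad(out) 2.43
```

{"op": "jog_arm", "data": {"deltas": [0,0.002,-0.0007,0,0,0,-1,0,0.004,-0.0014,0,0,0,-1,0,0.004,-0.0014,0,0,0,-1]}}

```text
time: 10.1
tool_pos: [0.6639, 0.0698, 0.3312]
tcp_rot: [-2.268, -2.173, 0.008]
wrist_force: [0.9, -1.8, 1.6]
width: 0.125
grip_force: 30.4
```

{"op": "jog_arm", "data": {"deltas": [0,0.002,-0.0007,0,0,0,-1,0,0.004,-0.0013,0,0,0,-1,0,0.004,-0.0013,0,0,0,-1]}}

```text
time: 10.4
tool_pos: [0.6662, 0.0697, 0.332]
tcp_rot: [-2.266, -2.171, 0.013]
wrist_force: [-4.3, -1.7, 1.1]
width: 0.127
grip_force: 30.5
```

The pull at the bar rose by about 5 N as the motion stalled, so the stay is taut at θ≈1.22. Easing back now.

{"op": "jog_arm", "data": {"deltas": [0,0,0,0,0,0,-1,0,-0.002,0.0007,0,0,0,-1,0,-0.004,0.0014,0,0,0,-1,0,-0.006,0.002,0,0,0,-1,0,-0.008,0.0027,0,0,0,-1,0,-0.009,0.003,0,0,0,-1,0,-0.009,0.003,0,0,0,-1]}}

```text
time: 11.1
tool_pos: [0.6585, 0.07, 0.3293]
tcp_rot: [-2.268, -2.173, 0.009]
wrist_force: [-0.5, -2.7, -0.9]
width: 0.123
grip_force: 30.2
```

```bash
python3 - <<'E'
from h import *
st(); lidth()
s=read_camera("scene")
big=lambda c,x,y,w,h,f:cv2.resize(c["color"][y:y+h,x:x+w],None,fx=f,fy=f,interpolation=cv2.INTER_CUBIC)
cv2.imwrite("pics/g4.png",big(s,300,170,130,150,4))
E
```

```text
{'time': np.float64(11.1), 'tool_pos': array([0.658, 0.07 , 0.329]), 'wrist_force': array([-0.487, -2.652, -0.875]), 'width': np.float64(0.123), 'grip_force': np.float64(30.202), 'q': array([ 0.07 ,  0.206,  1.527, -0.003,  1.413,  0.113])}
r 0.2324 th 1.187 y 0.0001 Ftan -0.66 Frad(out) -0.69
```

View pics/g4.png

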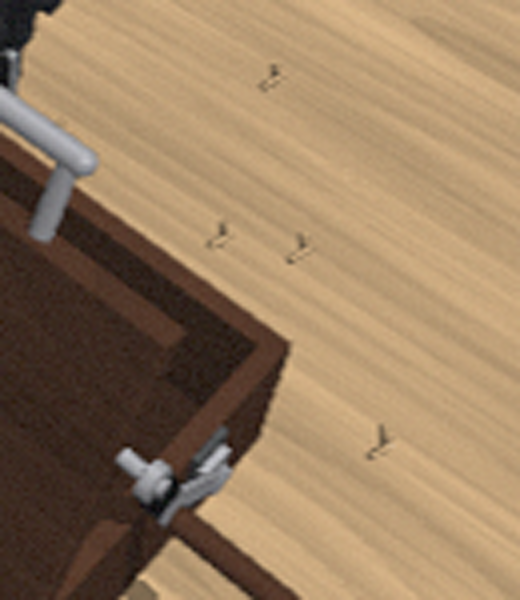

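The crop shows the knee past straight: the dowel now leaves the stay at about (180,520) in the crop, behind its earlier position. I'll ease a little more to see whether the stay carries the lid.

{"op": "jog_arm", "data": {"deltas": [0,-0.0015,0.0005,0,0,0,-1,0,-0.003,0.001,0,0,0,-1,0,-0.003,0.001,0,0,0,-1]}}

```text
time: 11.45
tool_pos: [0.6561, 0.0701, 0.3285]
tcp_rot: [2.268, 2.173, -0.007]
wrist_force: [4.3, -2.6, -3.5]
width: 0.126
grip_force: 30.0
```

{"op": "jog_arm", "data": {"deltas": [0,0.001,0,0,0,0,-1,0,0.001,0,0,0,0,-0.3,0,0.001,0,0,0,0,-0.3,0,0.001,0,0,0,0,-0.3,0,0.001,-0.02,0,0,0,-0.3,0,0.001,-0.05,0,0,0,-0.3,0,0.001,-0.09,0,0,0,-0.3,0,0.001,-0.11,0,0,0,-0.3]}}

```text
time: 12.25
tool_pos: [0.6571, 0.0709, 0.443]
tcp_rot: [2.267, 2.173, -0.003]
wrist_force: [0.7, -0.2, 0.4]
width: 0.349
grip_force: 0.0
```

```bash
python3 - <<'E'
from h import *
st()
s=read_camera("scene");t=read_camera("top")
big=lambda c,x,y,w,h,f:cv2.resize(c["color"][y:y+h,x:x+w],None,fx=f,fy=f,interpolation=cv2.INTER_CUBIC)
cv2.imwrite("pics/g5.png",np.hstack([big(t,100,100,130,150,3),big(s,300,220,130,150,3)]))
E
```

```text
{'time': np.float64(12.25), 'tool_pos': array([0.657, 0.071, 0.443]), 'wrist_force': array([ 0.683, -0.191,  0.372]), 'width': np.float64(0.349), 'grip_force': np.float64(0.0), 'q': array([ 0.071,  0.186,  1.349, -0.002,  1.607,  0.113])}
```

View pics/g5.png

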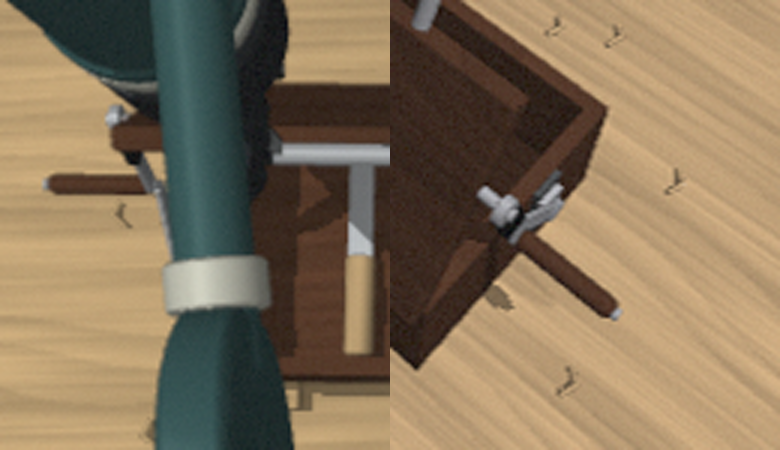

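The lid holds on the stay alone. The dowel runs from (115,161) to (150,161) in the top view, with its end at (376,324) in the scene view.

```bash
python3 - <<'E'
from h import *
from scipy.optimize import brentq
t=read_camera("top"); s=read_camera("scene")
E,e1=tri(t,(115.2,161.3),s,(376,324.3)); I,e2=tri(t,(150,161.3),s,(345,301)); print(E,e1,I,e2)
b=lambda P:((P-C)@ex,(P-C)@ey,P[2]); print(b(E),b(I))
Hx=.095;Hz=.110
def pin(th): return np.array([Hx-.12*np.cos(th)+.008*np.sin(th),Hz+.12*np.sin(th)+.008*np.cos(th)])
def knee(zp,d,pn,side):
    p=np.array([-.025,zp]); v=pn-p; L=np.linalg.norm(v); h=np.sqrt(max(0,.0845**2-(L/2)**2)); n=np.array([v[1],-v[0]])/L
    return (p+pn)/2+side*h*n
for zp in (.072,.076,.08,.084):
    f=lambda q:np.linalg.norm(pin(q)-[-.025,zp])
    tt=brentq(lambda q:f(q)-.169,.5,1.8); tl=brentq(lambda q:f(q)-.169*np.cos(.2),.5,1.8)
    print(zp,tt,tl,knee(zp,0,pin(tl),1),"shut knee",knee(zp,0,pin(0),-1))
E
```

```text
[0.68025496 0.27799273 0.13947345] 0.0007622886528657479 [0.67849468 0.20998453 0.13299833] 0.002813582396286072
(np.float64(0.030344513462241277), np.float64(0.20879627518284238), np.float64(0.13947344670859751)) (np.float64(0.03116919454571542), np.float64(0.14077029762988733), np.float64(0.13299832897477687))
0.072 1.139818385145988 1.1024742348050427 [0.02655644 0.13894911] shut knee [-0.10630959  0.095     ]
0.076 1.1794788332592805 1.141814764179306 [0.02852475 0.14138617] shut knee [-0.10684895  0.097     ]
0.08 1.2188045670353922 1.1808461169286364 [0.03048959 0.1437272 ] shut knee [-0.1073362  0.099    ]
0.084 1.257704829209555 1.2194806898173975 [0.03244167 0.14597342] shut knee [-0.10777228  0.101     ]
```

```bash
cat >> h.py <<'E'
zp=.080
def dow(phi,y=.190,up=0): return tcp(W(-.025+.0845*np.sin(phi),y,zp+.0845*np.cos(phi)+up),90)
E
python3 - <<'E'
from h import *
a=tcp(W(.0305,.190,.443),90); rows([(a,rot(90)),(dow(.716,up=.06),rot(90)),(dow(.716),rot(90))]); print(dow(.716))
E
```

```text
0.1892, 0.0150, -0.0030 | -0.3, 0.2, -0.3
0.1900, 0.0161, 0.2363 | -0.3, 0.2, -0.3
0.1902, 0.0164, 0.2963 | -0.3, 0.2, -0.3
[0.67965972 0.2592055  0.14174995]
```

{"op": "jog_arm", "data": {"deltas": [0.05,0.015,0,0,0,-0.3,-0.3,0.1,0.015,0,0,0,-0.3,-0.3,0.15,0.015,0,0,0,-0.3,-0.3,0.19,0.016,0.03,0,0,-0.3,-0.3,0.19,0.016,0.08,0,0,-0.3,-0.3,0.19,0.016,0.13,0,0,-0.3,-0.3,0.19,0.016,0.18,0,0,-0.3,-0.3,0.19,0.016,0.22,0,0,-0.3,-0.3]}}

```text
time: 13.25
tool_pos: [0.6765, 0.2584, 0.2111]
tcp_rot: [-2.259, -2.177, 0.02]
wrist_force: [0.4, -0.3, 1.1]
width: 0.348
grip_force: 0.0
```

```bash
python3 - <<'E'
from h import *
st(); rows([(dow(.716),rot(90))])
E
```

```text
{'time': np.float64(13.25), 'tool_pos': array([0.677, 0.258, 0.211]), 'wrist_force': array([ 0.405, -0.338,  1.109]), 'width': np.float64(0.348), 'grip_force': np.float64(0.0), 'q': array([ 3.310e-01,  3.860e-01,  1.513e+00, -1.000e-03,  1.256e+00,
        3.680e-01])}
0.0013, 0.0040, 0.0693 | -0.7, 0.4, 0.1
```

{"op": "jog_arm", "data": {"deltas": [0.001,0.004,0.012,-0.7,0,0,-0.3,0.001,0.004,0.024,-0.7,0,0,-0.3,0.001,0.004,0.036,-0.7,0,0,-0.3,0.001,0.004,0.048,-0.7,0,0,-0.3,0.001,0.004,0.059,-0.7,0,0,-0.3,0.001,0.004,0.069,-0.7,0,0,-0.3,0.001,0.004,0.069,-0.7,0,0,-0.3]}}

```text
time: 13.95
tool_pos: [0.6824, 0.2591, 0.1469]
tcp_rot: [2.258, 2.175, -0.0]
wrist_force: [0.1, -0.5, 0.3]
width: 0.352
grip_force: 0.0
```

```bash
python3 - <<'E'
from h import *
st()
s=read_camera("scene")
big=lambda c,x,y,w,h,f:cv2.resize(c["color"][y:y+h,x:x+w],None,fx=f,fy=f,interpolation=cv2.INTER_CUBIC)
cv2.imwrite("pics/g6.png",big(s,280,220,130,150,4))
E
```

```text
{'time': np.float64(13.95), 'tool_pos': array([0.682, 0.259, 0.147]), 'wrist_force': array([ 0.087, -0.455,  0.326]), 'width': np.float64(0.352), 'grip_force': np.float64(0.0), 'q': array([ 0.331,  0.434,  1.57 , -0.006,  1.136,  0.372])}
```

View pics/g6.png

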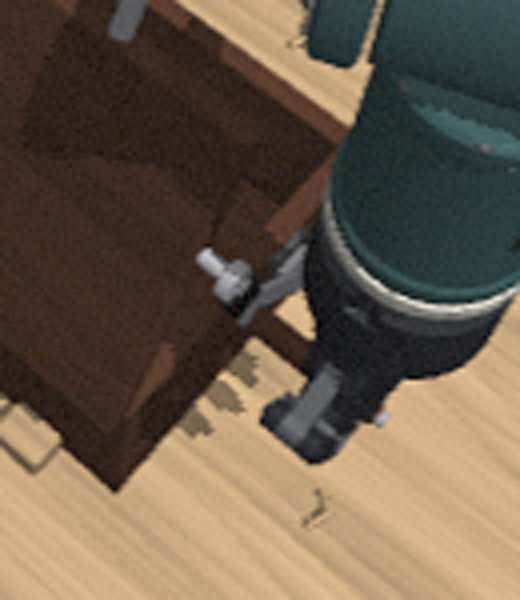

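The dowel passes between the fingers and its end shows at crop (380,418). I'll settle 4 mm lower and grip.

{"op": "jog_arm", "data": {"deltas": [0,-0.001,0.002,0,0,0,-0.3,0,-0.001,0.002,0,0,0,-1,0,-0.001,0.002,0,0,0,-1,0,-0.001,0.002,0,0,0,-1,0,-0.001,0.002,0,0,0,-1], "squeeze": 40}}

```text
time: 14.5
tool_pos: [0.6821, 0.2598, 0.1473]
tcp_rot: [2.258, 2.174, 0.004]
wrist_force: [-3.6, -0.3, 3.0]
width: 0.144
grip_force: 39.0
```

```bash
cat >> h.py <<'E'
def kn():
    s=readout.read_state(); g=s["tool_pos"]-.002*R.from_rotvec(s["tcp_rot"]).as_matrix()[:,2]
    x=(g-C)@ex+.025; z=g[2]-zp; phi=np.arctan2(x,z); f=s["wrist_force"]; fx=f@ex
    print("phi",phi.round(3),"r",np.hypot(x,z).round(4),"Ffwd-tan",(-fx*np.cos(phi)+f[2]*np.sin(phi)).round(2),"Frad",(fx*np.sin(phi)+f[2]*np.cos(phi)).round(2)); return phi
E
python3 - <<'E'
from h import *
st(); p=kn()
rows([(dow(q),rot(90)) for q in np.linspace(p,p-.4,9)[1:]],dow(p),rot(90))
E
```

```text
{'time': np.float64(14.5), 'tool_pos': array([0.682, 0.26 , 0.147]), 'wrist_force': array([-3.592, -0.303,  3.014]), 'width': np.float64(0.144), 'grip_force': np.float64(39.041), 'q': array([ 0.332,  0.432,  1.571, -0.006,  1.133,  0.372])}
phi 0.696 r 0.0903 Ffwd-tan 4.68 Frad 0.02
0.0000, -0.0033, -0.0026 | 0.0, 0.0, 0.0
0.0000, -0.0067, -0.0051 | 0.0, 0.0, 0.0
-0.0000, -0.0103, -0.0074 | 0.0, 0.0, 0.0
-0.0000, -0.0140, -0.0095 | 0.0, 0.0, 0.0
-0.0000, -0.0177, -0.0114 | 0.0, 0.0, 0.0
0.0000, -0.0216, -0.0131 | 0.0, 0.0, 0.0
0.0000, -0.0255, -0.0146 | 0.0, 0.0, 0.0
-0.0000, -0.0295, -0.0160 | 0.0, 0.0, 0.0
```

{"op": "jog_arm", "data": {"deltas": [0,-0.0026,-0.0022,0,0,0,-1,0,-0.0053,-0.0043,0,0,0,-1,0,-0.008,-0.0062,0,0,0,-1,0,-0.011,-0.008,0,0,0,-1,0,-0.014,-0.0097,0,0,0,-1,0,-0.017,-0.0112,0,0,0,-1,0,-0.017,-0.0112,0,0,0,-1]}}

```text
time: 15.2
tool_pos: [0.6653, 0.2605, 0.1588]
tcp_rot: [2.257, 2.174, 0.005]
wrist_force: [0.7, 1.7, 1.1]
width: 0.146
grip_force: 39.4
```

```bash
python3 - <<'E'
from h import *
st(); p=kn()
rows([(dow(q),rot(90)) for q in np.arange(.45,.08,-.05)],dow(.48),rot(90))
E
```

```text
{'time': np.float64(15.2), 'tool_pos': array([0.665, 0.26 , 0.159]), 'wrist_force': array([0.709, 1.674, 1.15 ]), 'width': np.float64(0.146), 'grip_force': np.float64(39.386), 'q': array([ 0.341,  0.395,  1.602, -0.006,  1.139,  0.381])}
phi 0.47 r 0.0906 Ffwd-tan -0.05 Frad 1.32
0.0000, -0.0023, -0.0011 | 0.0, 0.0, 0.0
0.0000, -0.0061, -0.0029 | 0.0, 0.0, 0.0
0.0000, -0.0100, -0.0044 | 0.0, 0.0, 0.0
0.0000, -0.0140, -0.0058 | 0.0, 0.0, 0.0
0.0000, -0.0181, -0.0069 | 0.0, 0.0, 0.0
0.0000, -0.0222, -0.0079 | 0.0, 0.0, 0.0
0.0000, -0.0264, -0.0086 | 0.0, 0.0, 0.0
-0.0000, -0.0306, -0.0091 | 0.0, 0.0, 0.0
```

{"op": "jog_arm", "data": {"deltas": [0,-0.0023,-0.001,0,0,0,-1,0,-0.006,-0.003,0,0,0,-1,0,-0.01,-0.0045,0,0,0,-1,0,-0.014,-0.006,0,0,0,-1,0,-0.018,-0.007,0,0,0,-1,0,-0.022,-0.008,0,0,0,-1,0,-0.0265,-0.0085,0,0,0,-1,0,-0.0305,-0.009,0,0,0,-1]}}

```text
time: 16.0
tool_pos: [0.6346, 0.2618, 0.1678]
tcp_rot: [2.257, 2.174, 0.005]
wrist_force: [1.7, 2.5, 7.1]
width: 0.144
grip_force: 39.9
```

```bash
sed -i 's/^zp=.080/zp=.086/' h.py; python3 - <<'E'
from h import *
st(); p=kn()
rows([(dow(q),rot(90)) for q in p-.05*np.arange(1,9)],dow(p),rot(90))
E
```

```text
{'time': np.float64(16.0), 'tool_pos': array([0.635, 0.262, 0.168]), 'wrist_force': array([1.747, 2.512, 7.084]), 'width': np.float64(0.144), 'grip_force': np.float64(39.925), 'q': array([ 0.358,  0.338,  1.661, -0.006,  1.136,  0.398])}
phi 0.123 r 0.0844 Ffwd-tan -0.77 Frad 7.23
0.0000, -0.0042, -0.0004 | 0.0, 0.0, 0.0
0.0000, -0.0084, -0.0006 | 0.0, 0.0, 0.0
0.0000, -0.0126, -0.0006 | 0.0, 0.0, 0.0
0.0000, -0.0169, -0.0004 | 0.0, 0.0, 0.0
0.0000, -0.0211, 0.0001 | 0.0, 0.0, 0.0
0.0000, -0.0252, 0.0007 | 0.0, 0.0, 0.0
-0.0000, -0.0294, 0.0015 | 0.0, 0.0, 0.0
0.0000, -0.0335, 0.0026 | 0.0, 0.0, 0.0
```

{"op": "jog_arm", "data": {"deltas": [0,-0.004,-0.0006,0,0,0,-1,0,-0.0084,-0.001,0,0,0,-1,0,-0.0126,-0.0013,0,0,0,-1,0,-0.017,-0.0013,0,0,0,-1,0,-0.021,-0.001,0,0,0,-1,0,-0.025,-0.0003,0,0,0,-1,0,-0.0295,0.0005,0,0,0,-1,0,-0.0335,0.0016,0,0,0,-1]}}

```text
time: 16.8
tool_pos: [0.5998, 0.2631, 0.1643]
tcp_rot: [2.259, 2.175, 0.001]
wrist_force: [-4.0, 4.8, 5.6]
width: 0.144
grip_force: 39.8
```

```bash
python3 - <<'E'
from h import *
st(); p=kn()
rows([(dow(q),rot(90)) for q in p-.045*np.arange(1,9)],dow(p),rot(90))
E
```

```text
{'time': np.float64(16.8), 'tool_pos': array([0.6  , 0.263, 0.164]), 'wrist_force': array([-3.964,  4.81 ,  5.599]), 'width': np.float64(0.144), 'grip_force': np.float64(39.807), 'q': array([ 0.378,  0.286,  1.735, -0.005,  1.117,  0.418])}
phi -0.296 r 0.084 Ffwd-tan 2.33 Frad 6.56
0.0000, -0.0036, 0.0012 | 0.0, 0.0, 0.0
-0.0000, -0.0072, 0.0025 | 0.0, 0.0, 0.0
0.0000, -0.0107, 0.0040 | 0.0, 0.0, 0.0
-0.0000, -0.0141, 0.0057 | 0.0, 0.0, 0.0
0.0000, -0.0174, 0.0075 | 0.0, 0.0, 0.0
0.0000, -0.0207, 0.0095 | 0.0, 0.0, 0.0
-0.0000, -0.0238, 0.0116 | 0.0, 0.0, 0.0
-0.0000, -0.0269, 0.0139 | 0.0, 0.0, 0.0
```

{"op": "jog_arm", "data": {"deltas": [0,-0.0036,0.0008,0,0,0,-1,0,-0.0072,0.002,0,0,0,-1,0.0005,-0.0107,0.0034,0,0,0,-1,0.0005,-0.014,0.005,0,0,0,-1,0.001,-0.0174,0.0068,0,0,0,-1,0.001,-0.0207,0.0088,0,0,0,-1,0.001,-0.0238,0.011,0,0,0,-1,0.001,-0.0268,0.0132,0,0,0,-1]}}

```text
time: 17.6
tool_pos: [0.5715, 0.2641, 0.1488]
tcp_rot: [2.26, 2.176, -0.006]
wrist_force: [-4.9, 3.3, 0.1]
width: 0.14
grip_force: 39.4
```

```bash
python3 - <<'E'
from h import *
st(); p=kn()
rows([(dow(q),rot(90)) for q in p-.04*np.arange(1,9)],dow(p),rot(90))
E
```

```text
{'time': np.float64(17.6), 'tool_pos': array([0.572, 0.264, 0.149]), 'wrist_force': array([-4.896,  3.307,  0.103]), 'width': np.float64(0.14), 'grip_force': np.float64(39.373), 'q': array([ 0.396,  0.258,  1.802, -0.006,  1.083,  0.436])}
phi -0.683 r 0.0836 Ffwd-tan 3.83 Frad 3.25
-0.0000, -0.0026, 0.0022 | 0.0, 0.0, 0.0
-0.0000, -0.0051, 0.0045 | 0.0, 0.0, 0.0
-0.0000, -0.0075, 0.0069 | 0.0, 0.0, 0.0
-0.0000, -0.0098, 0.0093 | 0.0, 0.0, 0.0
-0.0000, -0.0120, 0.0119 | 0.0, 0.0, 0.0
-0.0000, -0.0140, 0.0146 | 0.0, 0.0, 0.0
-0.0000, -0.0160, 0.0173 | 0.0, 0.0, 0.0
-0.0000, -0.0179, 0.0201 | 0.0, 0.0, 0.0
```

{"op": "jog_arm", "data": {"deltas": [0,-0.0028,0.002,0,0,0,-1,0,-0.0054,0.0042,0,0,0,-1,0.0005,-0.008,0.0066,0,0,0,-1,0.0005,-0.0103,0.009,0,0,0,-1,0.0005,-0.0125,0.0116,0,0,0,-1,0.0005,-0.0145,0.0142,0,0,0,-1,0.0005,-0.0165,0.017,0,0,0,-1,0.0005,-0.0184,0.0198,0,0,0,-1]}}

```text
time: 18.4
tool_pos: [0.5558, 0.2653, 0.1309]
tcp_rot: [2.258, 2.174, 0.001]
wrist_force: [-5.3, -0.1, -2.8]
width: 0.147
grip_force: 39.3
```

```bash
python3 - <<'E'
from h import *
st(); p=kn()
rows([(dow(q),rot(90)) for q in p-.035*np.arange(1,9)],dow(p),rot(90))
E
```

```text
{'time': np.float64(18.4), 'tool_pos': array([0.556, 0.265, 0.131]), 'wrist_force': array([-5.303, -0.09 , -2.812]), 'width': np.float64(0.147), 'grip_force': np.float64(39.258), 'q': array([ 0.408,  0.248,  1.85 , -0.007,  1.04 ,  0.45 ])}
phi -0.971 r 0.0831 Ffwd-tan 5.31 Frad 2.78
0.0000, -0.0016, 0.0025 | 0.0, 0.0, 0.0
-0.0000, -0.0032, 0.0050 | 0.0, 0.0, 0.0
0.0000, -0.0046, 0.0076 | 0.0, 0.0, 0.0
0.0000, -0.0060, 0.0102 | 0.0, 0.0, 0.0
0.0000, -0.0072, 0.0129 | 0.0, 0.0, 0.0
0.0000, -0.0084, 0.0156 | 0.0, 0.0, 0.0
0.0000, -0.0095, 0.0183 | 0.0, 0.0, 0.0
0.0000, -0.0105, 0.0211 | 0.0, 0.0, 0.0
```

{"op": "jog_arm", "data": {"deltas": [0,-0.0018,0.0025,0,0,0,-1,0,-0.0036,0.005,0,0,0,-1,0,-0.0052,0.0076,0,0,0,-1,0,-0.0066,0.01,0,0,0,-1,0,-0.0078,0.0125,0,0,0,-1,0,-0.009,0.015,0,0,0,-1,0,-0.01,0.0175,0,0,0,-1,0,-0.0108,0.0195,0,0,0,-1]}}

```text
time: 19.2
tool_pos: [0.5458, 0.2657, 0.1114]
tcp_rot: [2.257, 2.174, 0.003]
wrist_force: [-1.3, -2.0, -7.1]
width: 0.148
grip_force: 38.9
```

```bash
python3 - <<'E'
from h import *
st(); p=kn()
rows([(dow(q),rot(90)) for q in p-.02*np.arange(1,9)],dow(p),rot(90))
E
```

```text
{'time': np.float64(19.2), 'tool_pos': array([0.546, 0.266, 0.111]), 'wrist_force': array([-1.264, -2.035, -7.113]), 'width': np.float64(0.148), 'grip_force': np.float64(38.898), 'q': array([ 0.416,  0.253,  1.885, -0.008,  0.999,  0.458])}
phi -1.236 r 0.0832 Ffwd-tan 7.11 Frad -1.22
-0.0000, -0.0005, 0.0016 | 0.0, 0.0, 0.0
-0.0000, -0.0010, 0.0032 | 0.0, 0.0, 0.0
-0.0000, -0.0015, 0.0048 | 0.0, 0.0, 0.0
-0.0000, -0.0020, 0.0065 | 0.0, 0.0, 0.0
-0.0000, -0.0024, 0.0081 | 0.0, 0.0, 0.0
-0.0000, -0.0028, 0.0098 | 0.0, 0.0, 0.0
-0.0000, -0.0031, 0.0114 | 0.0, 0.0, 0.0
-0.0000, -0.0034, 0.0131 | 0.0, 0.0, 0.0
```

{"op": "jog_arm", "data": {"deltas": [0,-0.0005,0.0012,0,0,0,-1,0,-0.0009,0.0024,0,0,0,-1,0,-0.0013,0.0036,0,0,0,-1,0,-0.0017,0.0048,0,0,0,-1,0,-0.002,0.006,0,0,0,-1,0,-0.002,0.006,0,0,0,-1]}}

```text
time: 19.8
tool_pos: [0.5444, 0.2661, 0.1064]
tcp_rot: [2.257, 2.174, 0.005]
wrist_force: [0.9, -4.7, -5.1]
width: 0.145
grip_force: 39.3
```

{"op": "jog_arm", "data": {"deltas": [0,-0.0003,0.001,0,0,0,-1,0,-0.0006,0.002,0,0,0,-1,0,-0.0008,0.003,0,0,0,-1,0,-0.0008,0.003,0,0,0,-1]}}

```text
time: 20.2
tool_pos: [0.5441, 0.2664, 0.1041]
tcp_rot: [2.256, 2.173, 0.007]
wrist_force: [0.5, -5.1, -1.1]
width: 0.142
grip_force: 39.7
```

```bash
python3 - <<'E'
from h import *
st(); kn()
s=read_camera("scene")
big=lambda c,x,y,w,h,f:cv2.resize(c["color"][y:y+h,x:x+w],None,fx=f,fy=f,interpolation=cv2.INTER_CUBIC)
cv2.imwrite("pics/g7.png",big(s,215,180,200,150,4))
E
```

```text
{'time': np.float64(20.2), 'tool_pos': array([0.544, 0.266, 0.104]), 'wrist_force': array([ 0.494, -5.062, -1.096]), 'width': np.float64(0.142), 'grip_force': np.float64(39.675), 'q': array([ 0.418,  0.258,  1.894, -0.008,  0.982,  0.46 ])}
phi -1.326 r 0.0828 Ffwd-tan 0.9 Frad -0.93
```

View pics/g7.png

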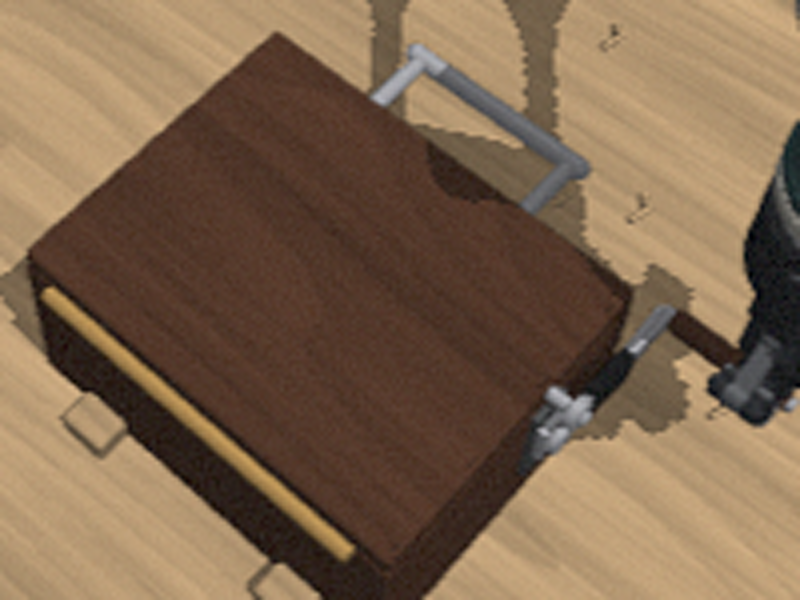

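The lid looks shut and the load has dropped to about 1 N. I'll press on gently to confirm it is seated.

{"op": "jog_arm", "data": {"deltas": [0,-0.0002,0.001,0,0,0,-1,0,-0.0004,0.002,0,0,0,-1,0,-0.0004,0.002,0,0,0,-1]}}

```text
time: 20.55
tool_pos: [0.544, 0.2666, 0.1027]
tcp_rot: [2.256, 2.173, 0.008]
wrist_force: [-0.9, -5.4, 0.3]
width: 0.145
grip_force: 39.9
```

{"op": "jog_arm", "data": {"deltas": [0,-0.0002,0.001,0,0,0,-1,0,-0.0004,0.002,0,0,0,-1,0,-0.0004,0.003,0,0,0,-1,0,-0.0004,0.003,0,0,0,-1]}}

```text
time: 20.95
tool_pos: [0.544, 0.2669, 0.1005]
tcp_rot: [2.256, 2.173, 0.01]
wrist_force: [-1.4, -6.5, 4.0]
width: 0.146
grip_force: 40.4
```

{"op": "jog_arm", "data": {"deltas": [0,0,-0.002,0,0,0,-1,0,0,-0.002,0,0,0,-0.3,0,0,-0.002,0,0,0,-0.3,0,0,-0.002,0,0,0,-0.3,0.005,0,-0.02,0,0,0,-0.3,0.01,0,-0.05,0,0,0,-0.3,0.02,0,-0.09,0,0,0,-0.3,0.03,0,-0.13,0,0,0,-0.3]}}

```text
time: 21.75
tool_pos: [0.5421, 0.2972, 0.2286]
tcp_rot: [2.258, 2.175, 0.003]
wrist_force: [0.8, -0.8, -0.0]
width: 0.35
grip_force: 0.0
```

```bash
python3 - <<'E'
from h import *
st()
a=cv2.imread("pics/scene0.png").astype(int); c=read_camera("scene"); b=c["color"].astype(int)
cv2.imwrite("pics/g8.png",np.hstack([cv2.resize(x[180:330,215:415].astype(np.uint8),None,fx=2,fy=2.6,interpolation=cv2.INTER_CUBIC) for x in (a,b)]))
E
```

```text
{'time': np.float64(21.75), 'tool_pos': array([0.542, 0.297, 0.229]), 'wrist_force': array([ 0.838, -0.784, -0.047]), 'width': np.float64(0.35), 'grip_force': np.float64(0.0), 'q': array([ 0.464,  0.168,  1.756, -0.006,  1.214,  0.504])}
```

View pics/g8.png

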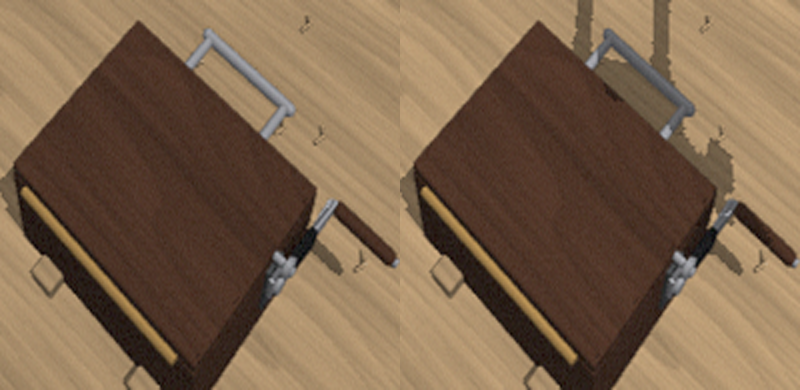

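The before and after crops match: bar corners at (209,32)/(609,32) and (292,108)/(690,108), with the dowel in the same place. The lid is fully shut and the gripper is clear.

```bash
python3 -c "
from workcell import finish_job; print(finish_job())"
```

```text
the job is handed in; nothing more can be done
None
```

The stay was pulled just taut (about 5 N at the bar), locked and left carrying the lid alone, then unlocked by the dowel. The lid was lowered until fully shut, and the job was handed in at about 22 s.

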